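# File and gauge the pattern boards

### The job

File every spare pattern board from the slotted stand into the rack, upright in front of the leaning ones, and stand the granite block in front of them as a bookend, so that the whole row is pushed fully upright and tight against the backstop, its far edges square against the side fence, with the block flat against the front board. Then check the pack with the sprung gauge: draw its red slide out until the yellow pointer is level with the brass line on top of the block, hold it there for about a second and let it go back home. Leave everything else on the bench where it is.

Things in the scene. Friction and masses are not known exactly. Their poses are not given: they have to be found in the camera images.
- rack: Wooden filing rack, fixed; origin on the bench. In its frame: floor top 8 mm up, x -75 to 140 mm, y -195 to 145 mm; backstop at the +y end, face at y = 130 mm, x -30 to 50 mm, top 91 mm up; fence at x = 45 mm; the -x and -y sides are open. Boards stand with faces across y. Outside the fence, about x = 100 mm, runs the low rail of the slide gauge.
- rack_corner (a point): Inner corner where rack floor, backstop face and fence face meet (rack x 45, y 130, z 8 mm); rack's axes. The steel fence runs along y, 8 mm thick, two bars at 11-22 and 27-38 mm above the bench. At first three boards lean here, tops toward the backstop (15 degrees), feet out, off the fence; the outermost foot is 65 mm from the backstop.
- gauge (a joint): How far the red slide of the sprung gauge is drawn out along the rack's -y, m; 0 is home (toward the backstop), range 0 to 0.14. Its spring pulls it home with 2.5 N at 0, growing 25 N per m, and returns it when let go.
- gauge_tab (a point): Centre of the upright red tab by which the gauge slide is drawn: 12 mm thick along the rack's y, 22 mm along x, sticking up 46 mm, its top 18 mm above this point. This point is about 67 mm above the bench.
- gauge_pointer (a point): Tip of the yellow pointer fixed to the slide, which reaches from the tab toward the fence and boards; at the same rack y as the tab's centre. At home it is at rack y = 90 mm.
- stand: Low dark wooden stand, fixed, 100 x 270 mm (x, y), with four slots across x at y = -99, -33, 33 and 99 mm. Its slot floors are 10 mm above the bench and the slot walls reach 35 mm above it. Spare boards stand upright in some of the slots, faces across the stand's y.
- block_c (a point): Granite block used as the bookend: 45 mm (x) by 45 mm (y) by 68 mm tall, about 0.37 kg, standing on the bench. The point is its centre, 34 mm above its foot. A thin brass line runs along its x over the middle of its top.
- row1_c (a point): A plywood pattern board 80 mm wide (its x), 14 mm thick (its y) and 80 mm tall (its z). The point is its centre, 40 mm above its lower edge; z points up along the board. Always there, leaning in the rack at the start; terracotta marking.
- row2_c (a point): A plywood pattern board 80 mm wide (its x), 14 mm thick (its y) and 80 mm tall (its z). The point is its centre, 40 mm above its lower edge; z points up along the board. Always there, leaning in the rack at the start; terracotta marking.
- row3_c (a point): A plywood pattern board 80 mm wide (its x), 14 mm thick (its y) and 80 mm tall (its z). The point is its centre, 40 mm above its lower edge; z points up along the board. Always there, leaning in the rack at the start; terracotta marking.
- spare1_c (a point): A plywood pattern board 80 mm wide (its x), 14 mm thick (its y) and 80 mm tall (its z). The point is its centre, 40 mm above its lower edge; z points up along the board. A spare with blue marking, standing in a slot of the stand at the start; absent in some runs.
- spare2_c (a point): A plywood pattern board 80 mm wide (its x), 14 mm thick (its y) and 80 mm tall (its z). The point is its centre, 40 mm above its lower edge; z points up along the board. A spare with orange marking, standing in a slot of the stand at the start; absent in some runs.
- spare3_c (a point): A plywood pattern board 80 mm wide (its x), 14 mm thick (its y) and 80 mm tall (its z). The point is its centre, 40 mm above its lower edge; z points up along the board. A spare with green marking, standing in a slot of the stand at the start; absent in some runs.
- spare4_c (a point): A plywood pattern board 80 mm wide (its x), 14 mm thick (its y) and 80 mm tall (its z). The point is its centre, 40 mm above its lower edge; z points up along the board. A spare with yellow marking, standing in a slot of the stand at the start; absent in some runs.
- bone_folder: Bystander: bone folder, a pale flat strip 130 x 18 x 5 mm. Leave it where it is. Origin at its underside or grip.
- wax_tin: Bystander: brass wax tin, 52 mm across, 25 mm tall. Leave it where it is. Origin at its underside or grip.
- spool: Bystander: orange thread spool, 40 mm across, 46 mm tall. Leave it where it is. Origin at its underside or grip.
- mallet: Bystander: wooden mallet, 240 mm long. Leave it where it is. Origin at its underside or grip.
- awl: Bystander: awl with dark handle, 150 mm long. Leave it where it is. Origin at its underside or grip.
- rivet_jar: Bystander: glass rivet jar, 56 mm across, 70 mm tall. Leave it where it is. Origin at its underside or grip.
There are look-alikes about, which are no part of the job. What is shaped like the part that bears row2_c but pink is not meant. What is shaped like the part that bears spare4_c but pink is not meant.

How it is judged (in metres and radians):
On the way, in this order (a step that is already met when the one before it is completed fails the run):
1. every board stands upright in the rack, packed against the backstop and square to the fence, with the block against the front board (angle between each of row1_c, row2_c, row3_c, spare1_c, spare2_c, spare3_c, spare4_c, block_c's own z axis and vertical below 0.07 rad and angle between the y axis of each of row1_c, row2_c, row3_c, spare1_c, spare2_c, spare3_c, spare4_c and the y axis of rack, either way round below 0.07 rad and x of row1_c in the frame of rack between 0 and 0.011 m and z of row1_c in the frame of rack between 0.04 and 0.054 m and y of row1_c in the frame of rack between 0.088 and 0.13 m and x of row2_c in the frame of rack between 0 and 0.011 m and z of row2_c in the frame of rack between 0.04 and 0.054 m and y of row2_c in the frame of rack between 0.088 and 0.13 m and x of row3_c in the frame of rack between 0 and 0.011 m and z of row3_c in the frame of rack between 0.04 and 0.054 m and y of row3_c in the frame of rack between 0.088 and 0.13 m and x of spare1_c in the frame of rack between 0 and 0.011 m and z of spare1_c in the frame of rack between 0.04 and 0.054 m and y of spare1_c in the frame of rack between 0.029 and 0.13 m and x of spare2_c in the frame of rack between 0 and 0.011 m and z of spare2_c in the frame of rack between 0.04 and 0.054 m and y of spare2_c in the frame of rack between 0.029 and 0.13 m and x of spare3_c in the frame of rack between 0 and 0.011 m and z of spare3_c in the frame of rack between 0.04 and 0.054 m and y of spare3_c in the frame of rack between 0.029 and 0.13 m and x of spare4_c in the frame of rack between 0 and 0.011 m and z of spare4_c in the frame of rack between 0.04 and 0.054 m and y of spare4_c in the frame of rack between 0.029 and 0.13 m and (distance between spare1_c and row1_c below 0.019 m or distance between spare1_c and row2_c below 0.019 m or distance between spare1_c and row3_c below 0.019 m or distance between spare1_c and spare2_c below 0.019 m or distance between spare1_c and spare3_c below 0.019 m or distance between spare1_c and spare4_c below 0.019 m) and (distance between spare2_c and row1_c below 0.019 m or distance between spare2_c and row2_c below 0.019 m or distance between spare2_c and row3_c below 0.019 m or distance between spare2_c and spare1_c below 0.019 m or distance between spare2_c and spare3_c below 0.019 m or distance between spare2_c and spare4_c below 0.019 m) and (distance between spare3_c and row1_c below 0.019 m or distance between spare3_c and row2_c below 0.019 m or distance between spare3_c and row3_c below 0.019 m or distance between spare3_c and spare1_c below 0.019 m or distance between spare3_c and spare2_c below 0.019 m or distance between spare3_c and spare4_c below 0.019 m) and (distance between spare4_c and row1_c below 0.019 m or distance between spare4_c and row2_c below 0.019 m or distance between spare4_c and row3_c below 0.019 m or distance between spare4_c and spare1_c below 0.019 m or distance between spare4_c and spare2_c below 0.019 m or distance between spare4_c and spare3_c below 0.019 m) and (distance between any of spare1_c, spare2_c, spare3_c, spare4_c and row1_c below 0.019 m or distance between any of spare1_c, spare2_c, spare3_c, spare4_c and row2_c below 0.019 m or distance between any of spare1_c, spare2_c, spare3_c, spare4_c and row3_c below 0.019 m) and (height (world z) of spare1_c above -1 m or y of each of spare2_c, spare3_c, spare4_c in the frame of rack above 0.043 m) and (height (world z) of spare2_c above -1 m or y of each of spare1_c, spare3_c, spare4_c in the frame of rack above 0.043 m) and (height (world z) of spare3_c above -1 m or y of each of spare1_c, spare2_c, spare4_c in the frame of rack above 0.043 m) and (height (world z) of spare4_c above -1 m or y of each of spare1_c, spare2_c, spare3_c in the frame of rack above 0.043 m) and angle between the y axis of block_c and the y axis of rack, either way round below 0.09 rad and z of block_c in the frame of rack below 0.048 m and x of block_c in the frame of rack between -0.045 and 0.035 m and (y of spare1_c in the frame of block_c between -0.0355 and 0.0355 m or y of spare2_c in the frame of block_c between -0.0355 and 0.0355 m or y of spare3_c in the frame of block_c between -0.0355 and 0.0355 m or y of spare4_c in the frame of block_c between -0.0355 and 0.0355 m)), for 0.2 s.
2. with the pack in order, the gauge's pointer is held level with the block's brass line (all of step 1 and y of gauge_pointer in the frame of block_c between -0.006 and 0.006 m), for 0.5 s.
At the end, for the whole second after the job is handed in: All boards upright and facing along the rack within 0.07 rad, edges within 5 mm of the fence, rows at the backstop, spares in front, no gaps over 5 mm; block upright in the rack within 6 mm of the front board; gauge home (8 mm). Before that the pointer was within 6 mm of the brass line for 0.5 s (all of step 1 and value of joint gauge below 0.008 m and linear speed of block below 0.02 m/s); the robot touches nothing.
It fails at once if a bystander is pushed more than 4 cm away (distance of any of bone_folder, wax_tin, spool, mallet, awl, rivet_jar from where it was at the start of the episode above 0.04 m).
Of spare1, spare2, spare3, spare4 only 2 to 4 are there at a start; the rules pass over those that are not, and their reading is None.
At some moment in a run one of block may be knocked a few centimetres aside while the robot is not near it.
It also fails if it takes over 210 s, if anything falls off the work surface, if the arm or the gripper's body presses on something with over 40 N, if the wrist force passes 120 N, or if a joint passes its speed limit or range.

### The arm

A 6-joint arm with a two-finger parallel gripper is mounted at the origin on the work surface. World frame = base frame: x ahead of the robot, y to its left, z up, the work surface at z = 0. Lengths are in m, angles in degrees, forces in N, time in s.
With the tool pointing down it reaches from about 0.4 to 0.825 m from the base axis. Payload 7 kg.
Tool frame: the origin (TCP) lies between the finger pads; the fingertips stand 22 mm ahead of it and the grasp point (between the pads) lies 3 mm ahead of it; z points along the fingers, y is the direction in which the jaws open and shut (so a half turn about z gives the same grasp; the last joint's range is limited). The gripper opens to 88 mm and grips with 3 to 60 N. Pads are 19 mm wide; open, the fingers measure 130 mm over their backs; the gripper's body (78 mm by 193 mm) begins 47 mm behind the grasp point.
Start: joints at [90.247, 20.546, 0.682, 0, -70.136, -16.507], TCP at [0.189, 0.648, 0.249] pointing down, gripper open.
Joint ranges: [-176.03, 176.03], [-82.01, 121.73], [-58.28, 71.71], [-173.87, 95.51], [-174.79, -0.11], [-173.66, 173.66]. Speed limits (degrees/s): [136.94, 136.94, 172.46, 180, 180, 180].

### API

Orientations are given as [roll, pitch, yaw] about the fixed x, y, z axes, in that order (R = Rz(yaw) Ry(pitch) Rx(roll)).
In Python, from plant import telemetry, cams, r gives the robot as it stands.
- The arm moves only by the tool carry_out, never from a script. Its argument "commands" is one flat list of numbers, 5 for each row, row after row: the shift along the world's x, y, z as a fraction of full scale, then the turn about the world's z as a fraction of full scale, then the gripper's target within -1 to 1 (shut at 1, half-way at 0, fully open at -1). In form: [x, y, z, turn, claw, x, y, z, turn, claw, ...]. A call has 1 to 8 rows; each row shifts and turns the commanded pose from where the row before left it; what a row does not reach is not made up. Full scale, the value 1, is 0.04 m for a shift and 4 degrees for a turn. A row lasts 1/10 s, in which the tool goes at most 50 mm and 8.59 degrees, less where a joint would pass 70% of its speed; a pose out of reach is approached as far as the arm can. A call with a number of a shift or a turn outside -1 to 1 is refused whole. A call with a gripper value outside its range is refused whole. The fingers move at their own pace and stop on an object; "grip_force" is the grip in N (left out, the last holds). Time passes only in rows, so rows that do not move let the fingers close. It gives the time, the measured TCP pose, the force and the opening at its end, in the units of the state.
- telemetry.get_state(): the state, without advancing time (a new reading comes with each control period).
- cams.capture(name): name is "side" or "top" or "wrist"; returns a dict with "frame" (400x640x3 uint8, red, green, blue), "camera_matrix" (3x3 intrinsics, pixels), "k1" (the pictures are not rectified: a ray, as slopes to the right and down, at radius r is drawn at 1 + k1 r^2 times it, then the intrinsics apply), "camera_from_world" (4x4, takes a point from world to camera coordinates); the wrist camera has in their place "mount" (4x4, takes a point from camera to tool coordinates, whose origin is the TCP and whose axes are the flange's). Camera axes: x right, y down, z forward; pixel columns grow to the right and rows downward; lengths in m; the calibration is good to about 2 mm. A picture is of the moment at which its call begins: read the wrist's pose just before it. There is no depth.
- r.close_job(): hands the job in, once; it reports no verdict.
The state is a dict: "time_s": time; "joints": joint angles; "qd": joint speeds; "joint_torque": joint torques, N m; "tcp_pos": TCP position; "eef_rot": TCP orientation; "contact_force": force on the tool from outside, world axes, zero at the start; "moment": the same for the moment, N m; "gripper_width": finger opening in m.
Only numpy, scipy, OpenCV 4.12 (cv2) and the standard library are available. Lean on these libraries where they do the work, as an engineer would, in place of code of your own. Each camera call takes 0.05 s, during which the arm holds its last target. There are 200 camera calls.

## Working session

There is one attempt and no reset: what is moved stays moved. The work goes in short steps, Python scripts to look and compute and a tool call to move; the robot and the scene stay as the last step left them, time stands still between calls to the robot, and variables do not carry over. Pictures are saved under pics/ and viewed, about 12 in all and at most 16, crops included, and the job is handed in when it is done.

Besides the shell and the picture viewer there is one more tool, called after ">>>" as name(argument=value, ...), one argument or row to a line, values as JSON. carry_out: Moves the arm, as the interface text tells. Shift numbers are shares of 0.04 m and turn numbers shares of 4 degrees, none past 1 either way. Its arguments: {"type":"object","properties":{"commands":{"type":"array"},"grip_force":{"type":"number"}},"required":["commands"]}

```bash
mkdir -p pics; ls; cat > h.py <<'E'
import numpy as np, cv2
from plant import telemetry, cams, r
def snap(n,f):
    c=cams.capture(n); cv2.imwrite('pics/'+f,c['frame'][:,:,::-1]); np.savez('pics/'+f+'.npz',**{k:v for k,v in c.items()}); return c
def load(f): return dict(np.load('pics/'+f+'.npz'))
def und(c,uv):
    K=np.array(c['camera_matrix']); k=float(c['k1'])
    d=np.linalg.inv(K)@np.array([uv[0],uv[1],1.]); d=d[:2]/d[2]
    rd=np.hypot(*d); rr=rd
    for _ in range(30): rr=rd/(1+k*rr*rr)
    return d*(rr/rd if rd>0 else 1)
def ray(c,uv,T=None):
    T=np.linalg.inv(c['camera_from_world']) if T is None else T
    s=und(c,uv); return T[:3,3],T[:3,:3]@np.array([s[0],s[1],1])
def atz(c,uv,z,T=None):
    o,d=ray(c,uv,T); return o+d*(z-o[2])/d[2]
def proj(c,p,T=None):
    M=np.array(c['camera_from_world']) if T is None else np.linalg.inv(T)
    q=M[:3,:3]@np.array(p)+M[:3,3]; s=q[:2]/q[2]; s=s*(1+float(c['k1'])*(s@s))
    K=np.array(c['camera_matrix']); return (K@np.array([*s,1]))[:2]
E
python3 - <<'E'
from h import *
s=telemetry.get_state();print(s)
a=snap('top','top0.png');b=snap('side','side0.png')
for c in(a,b):print(np.linalg.inv(c['camera_from_world']).round(3).tolist(),c['k1'])
E
```

```text
pics
{'time_s': 0.0, 'joints': array([ 9.02424785e+01,  2.05913652e+01,  6.36030395e-01, -1.91796835e-02,
       -7.01365348e+01, -1.65067796e+01]), 'qd': array([ 0.03987443,  0.00190811, -0.06642325, -0.03323098,  0.00686903,
        0.01496113]), 'joint_torque': array([-2.94898982e-04, -5.82719994e+01,  2.93051541e+01,  6.99695393e+00,
        6.97085430e-03, -1.56166111e-04]), 'tcp_pos': array([0.18894909, 0.64756069, 0.24764355]), 'eef_rot': array([ 1.79906793e+02, -8.81796537e-03, -1.62708253e+01]), 'contact_force': array([-0.52286458,  0.09009935,  0.98297681]), 'moment': array([-0.00245445,  0.02815538,  0.04999936]), 'gripper_width': 0.08756005224078278}
[[0.024, -0.991, 0.128, 0.424], [-1.0, -0.023, 0.007, 0.019], [-0.004, -0.128, -0.992, 1.177], [0.0, 0.0, 0.0, 1.0]] 0.028681353488893755
[[-1.0, 0.001, 0.027, 0.538], [-0.02, 0.659, -0.752, 1.151], [-0.019, -0.752, -0.659, 1.046], [0.0, 0.0, 0.0, 1.0]] -0.12110138185132541
```

View pics/top0.png

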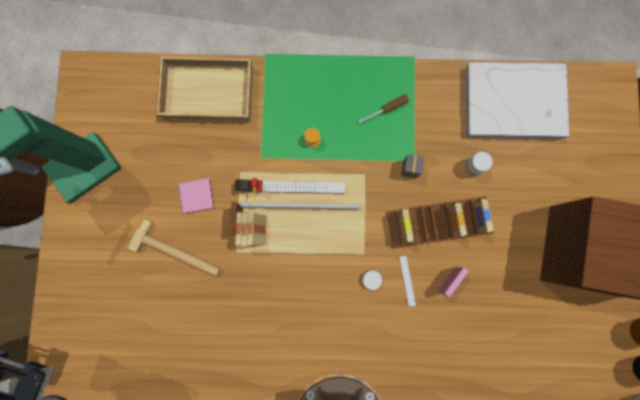

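View pics/side0.png

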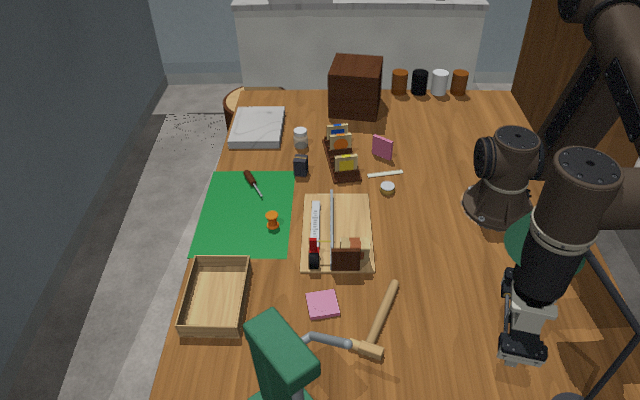

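Top view: world -y is right and +x is up. The rack spans (236–366, 175–254). The stand is at (440,222), with yellow at (407,226), orange at (460,218) and blue at (487,215). The block is at (414,166). Pink look-alikes are at (196,195) and (455,282). A close crop comes next.

```bash
python3 - <<'E'
import cv2
i=cv2.imread('pics/top0.png')
a=cv2.resize(i[150:270,225:505],None,fx=2.85,fy=2.85,interpolation=cv2.INTER_CUBIC)
s=cv2.imread('pics/side0.png');b=cv2.resize(s[110:200,280:420],None,fx=2.8,fy=2.8,interpolation=cv2.INTER_CUBIC)
c=cv2.resize(s[185:285,290:400],None,fx=2.5,fy=2.5,interpolation=cv2.INTER_CUBIC)
import numpy as np
o=np.zeros((600,800,3),'u1');o[:342,:798]=a[:342,:798];o[345:345+252,:392]=b[:252];o[345:345+250,400:675]=c[:250]
cv2.imwrite('pics/crop0.png',o)
E
```

```text
(no output)
```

View pics/crop0.png

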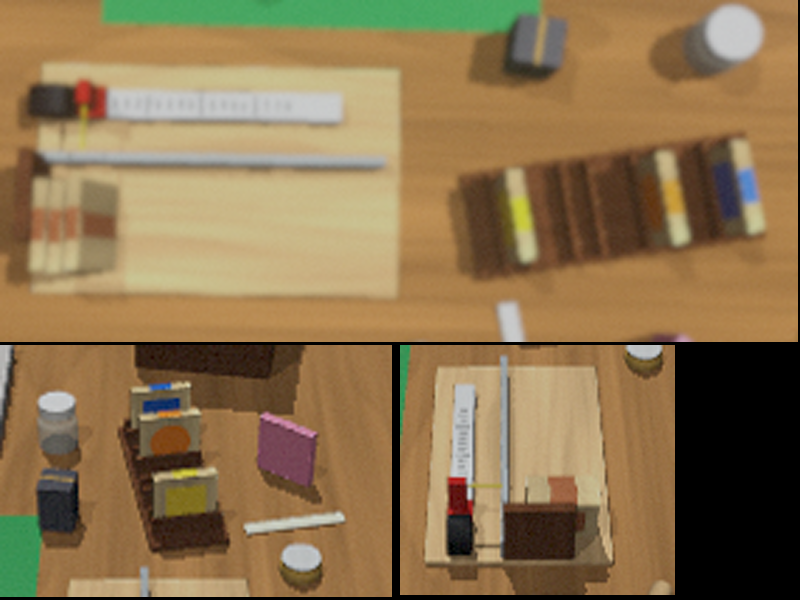

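```bash
python3 - <<'E'
from h import *
c=load('top0.png')
f=lambda u,v,z:atz(c,(225+u/2.85-.3,150+v/2.85-.3),z)[:2]*1000
P={n:[f(*q,z).round(1).tolist() for q in qs] for n,z,qs in [
('rack TL TR BR BL',.008,[(43,63),(399,69),(396,297),(30,293)]),
('fence',.038,[(45,158),(385,163)]),
('stand',.035,[(460,178),(745,135),(765,235),(478,278)]),
('block top',.068,[(513,12),(566,18),(557,76),(508,70)]),('line',.068,[(545,15),(540,62)]),
('yel',.09,[(514,168),(526,262)]),('or',.09,[(665,152),(679,247)]),('blue',.09,[(738,140),(754,235)]),('tab',.085,[(84,87)]),('ptr',.07,[(84,145)]),
('backstop top',.091,[(34,150),(30,240)]),('rowtops',.087,[(40,180),(40,272),(58,180),(55,272),(75,180),(72,272)])]}
for k,v in P.items():print(k,v)
E
```

```text
rack TL TR BR BL [[637.4, 282.0], [639.6, -55.0], [425.6, -55.4], [421.4, 282.9]]
fence [[543.9, 269.0], [546.6, -41.6]]
stand [[534.8, -110.5], [580.5, -370.1], [489.7, -386.1], [444.4, -127.5]]
block top [[683.1, -153.1], [678.6, -200.8], [625.4, -192.7], [629.8, -148.8]]
line [[680.9, -181.9], [637.8, -177.5]]
yel [[539.3, -151.0], [458.2, -161.6]]
or [[556.4, -282.0], [474.3, -292.9]]
blue [[568.4, -345.2], [486.3, -357.2]]
tab [[602.7, 227.5]]
ptr [[553.0, 227.9]]
backstop top [[545.1, 267.3], [466.9, 266.6]]
rowtops [[519.4, 261.6], [439.7, 257.4], [519.7, 245.9], [440.0, 244.5], [520.1, 231.1], [440.3, 229.8]]
```

Check: the rack origin is about (0.4986, 0.138) with yaw about 0.4°. The spares' yaw is about 8.4° and their spacing is 132 and 65 mm, matching the slots. The tab is at y = 0.228, also as expected. Three spares are present: yellow, orange and blue. Possible mix-ups are the pink boards at (455,282) and (196,195), which I rejected by colour. First I'll push the leaning row to the fence.

>>> carry_out(
  commands=[0.48,-0.95,0,0.52,1,0.48,-0.95,0,0.52,1,0.48,-0.95,0,0.52,1,0.48,-0.95,0,0.52,1,0.48,-0.95,0,0.52,1,0.48,-0.95,0,0.52,1,0.48,-0.95,0,0.52,1,0.48,-0.95,0,0.52,1],
  grip_force=25,
)

```text
time_s: 0.9
tcp_pos: [0.3429, 0.3422, 0.2484]
eef_rot: [180.0, 0.0, 0.5]
contact_force: [1.0, -0.1, 0.0]
gripper_width: 0.0291
```

>>> carry_out(
  commands=[0.5,-0.9,0,0,1,0.5,-0.9,0,0,1,0.5,-0.9,0,0,1,0,0,0,0,1,0,0,0,0,1],
)

```text
time_s: 1.4
tcp_pos: [0.4029, 0.2351, 0.2485]
eef_rot: [-180.0, 0.0, 0.2]
contact_force: [-0.5, 0.1, 0.5]
gripper_width: 0.0005
```

```bash
cat >> h.py <<'E'
from scipy.spatial.transform import Rotation as Ro
def wsnap(f):
    s=telemetry.get_state(); c=cams.capture('wrist'); cv2.imwrite('pics/'+f,c['frame'][:,:,::-1])
    T=np.eye(4);T[:3,:3]=Ro.from_euler('xyz',s['eef_rot'],degrees=True).as_matrix();T[:3,3]=s['tcp_pos']
    T=T@np.array(c['mount']); c['T']=T; c['camera_from_world']=np.linalg.inv(T); np.savez('pics/'+f+'.npz',**c); return c
E
python3 - <<'E'
from h import *
s=telemetry.get_state();print(s['tcp_pos'],s['eef_rot'],s['gripper_width'],s['joints'])
c=wsnap('w1.png');print(c['T'].round(3).tolist())
E
```

```text
[0.40287243 0.23510867 0.2484688 ] [-1.79993442e+02  7.71747744e-03  2.36814886e-01] 0.0005395781971594201 [ 5.45378395e+01  4.79293529e-01 -2.45083717e+01 -1.11363749e-02
 -6.50115131e+01  3.57036793e+01]
[[0.004, -0.951, -0.311, 0.486], [-1.0, -0.004, -0.001, 0.236], [-0.0, 0.311, -0.951, 0.386], [0.0, 0.0, 0.0, 1.0]]
```

View pics/w1.png

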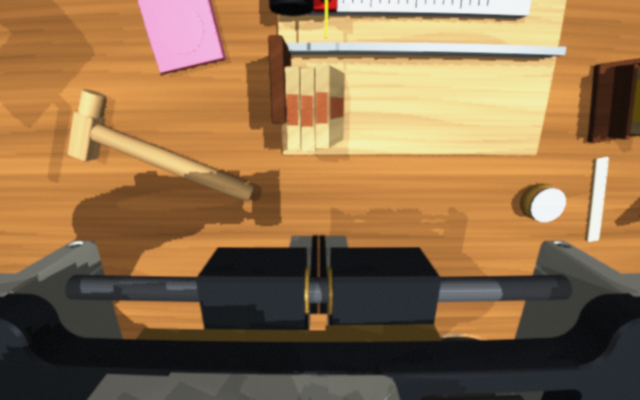

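Wrist view: the row tops are at (285–330, 66–150), the backstop at (277,80) and the fence at y≈50. The mallet handle tip is at (252,190), near the rack.

```bash
python3 - <<'E'
from h import *
c=load('w1.png')
for n,uv,z in [('mallet',(252,190),.015),('backtop front lo',(284,122),.091),('backtop front hi',(285,42),.091),('row -x edge top',(288,152),.085),('row3 front -x top',(330,147),.087),('row +x top',(286,67),.085),('row3 foot lo',(331,153),.008),('row3 foot hi',(345,118),.03),('floor -x +y',(284,155),.008),('floor -x -y',(536,154),.008),('fence',(560,47),.038),('fence',(300,48),.038),('ptr',(326,38),.07),('floor R up',(548,75),.008),('tin',(546,204),.025)]:
    print(n,(atz(c,uv,z)*1000).round(0))
E
```

```text
mallet [376. 324.  15.]
backtop front lo [469. 270.  91.]
backtop front hi [541. 267.  91.]
row -x edge top [438. 267.  85.]
row3 front -x top [444. 224.  87.]
row +x top [520. 267.  85.]
row3 foot lo [425. 219.   8.]
row3 foot hi [470. 204.  30.]
floor -x +y [422. 281.   8.]
floor -x -y [426. -56.   8.]
fence [552. -35.  38.]
fence [545. 256.  38.]
ptr [549. 229.  70.]
floor R up [525. -50.   8.]
tin [361. -74.  25.]
```

>>> carry_out(
  commands=[0,0,-0.97,0,1,0,0,-0.97,0,1,0,0,-0.97,0,1,0,0,-0.97,0,1,0,0,-0.97,0,1,0,0,0,0,1],
)

```text
time_s: 2.05
tcp_pos: [0.3999, 0.2343, 0.0504]
eef_rot: [179.6, 0.3, 0.4]
contact_force: [-0.6, -0.4, -0.5]
gripper_width: 0.0003
```

>>> carry_out(
  commands=[0.25,0,0,0,1,0.25,0,0,0,1,0.2,0,0,0,1,0.2,0,0,0,1,0.1,0,0,0,1,0,0,0,0,1],
)

```text
time_s: 2.65
tcp_pos: [0.4435, 0.2361, 0.055]
eef_rot: [-180.0, -0.1, 0.3]
contact_force: [1.2, 0.3, -0.2]
gripper_width: 0.0004
```

>>> carry_out(
  commands=[0.1,0,0,0,1,0.1,0,0,0,1,0,0,0,0,1],
)

```text
time_s: 2.95
tcp_pos: [0.4509, 0.2359, 0.0545]
eef_rot: [180.0, -0.0, 0.4]
contact_force: [-1.0, 0.4, 0.1]
gripper_width: 0.0005
```

>>> carry_out(
  commands=[0.08,0,0,0,1,0,0,0,0,1],
)

```text
time_s: 3.15
tcp_pos: [0.453, 0.2356, 0.0544]
eef_rot: [180.0, 0.1, 0.4]
contact_force: [-6.7, 1.0, 3.3]
gripper_width: 0.0004
```

```bash
python3 - <<'E'
from h import *
s=telemetry.get_state();print(s['tcp_pos'],s['contact_force'])
a=snap('side','side1.png')['frame'];c=wsnap('w2.png')['frame']
t=snap('top','top1.png')['frame']
o=np.zeros((600,800,3),'u1')
o[:350,:385]=cv2.resize(a[185:285,290:400],(385,350),interpolation=2)
o[:350,390:800]=cv2.resize(t[165:265,225:342],(410,350),interpolation=2)
o[352:600,:640]=c[0:248]
cv2.imwrite('pics/v5.png',o[:,:,::-1])
E
```

```text
[0.45302736 0.23562183 0.05435649] [-6.66595221  1.01924762  3.29914475]
```

View pics/v5.png

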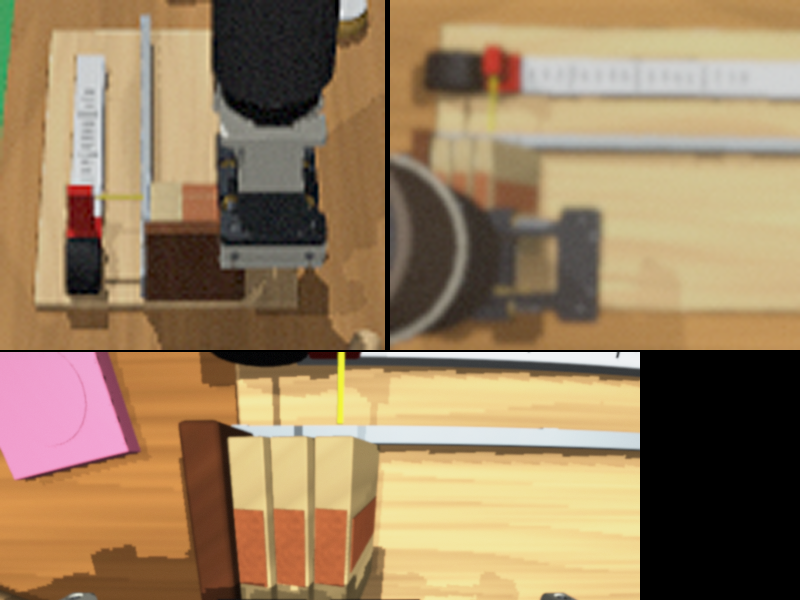

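The force rose at TCP x = 0.453, and all three row boards now touch the fence. That puts the fence face at about x = 0.5425. Next is the yellow spare.

>>> carry_out(
  commands=[-0.5,0,0,0,1,0,0,1,0,1,0,0,1,0,1,0,-0.5,1,0,0,0.24,-1,0.5,0.2,0,0.24,-1,0,0.2,0,0.24,-1,0,0.2,0,0.24,-1,0,0.2,0],
)

```text
time_s: 4.1
tcp_pos: [0.4728, 0.0547, 0.1952]
eef_rot: [-180.0, -0.1, 3.7]
contact_force: [1.5, 0.5, -0.5]
gripper_width: 0.0348
```

>>> carry_out(
  commands=[0.24,-1,0,0.25,0,0.24,-1,0,0.25,0,0.22,-1,0,0.25,0,0.22,-1,0,0.25,0,0,-1,0,0.2,0,0,-0.4,0,0,0,0,0,0,0,0],
)

```text
time_s: 4.8
tcp_pos: [0.509, -0.1622, 0.1943]
eef_rot: [180.0, 0.0, 8.2]
contact_force: [0.3, 0.2, -0.1]
gripper_width: 0.0435
```

```bash
python3 - <<'E'
from h import *
s=telemetry.get_state();print(s['tcp_pos'],s['eef_rot'],s['gripper_width'],s['joints'])
c=wsnap('w3.png')
E
```

```text
[ 0.50904352 -0.16218425  0.19430765] [1.79979969e+02 7.53624961e-03 8.20855465e+00] 0.04352613304125743 [ 3.38157305e+00  9.83144756e+00 -2.15316868e+01  2.41167072e-02
 -5.86426918e+01  9.48144322e+01]
```

View pics/w3.png

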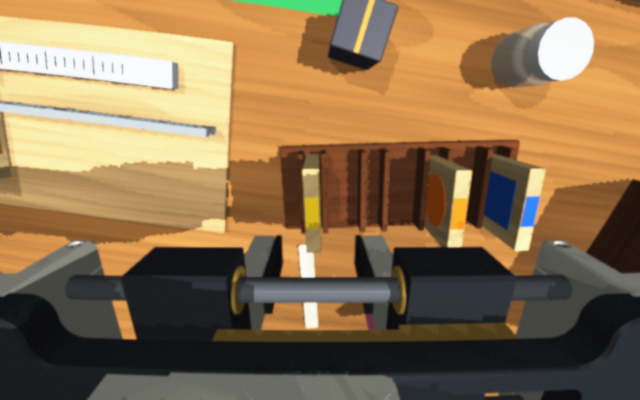

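The yellow top face runs from (312,153) to (314,250), orange is at (453–468, 158–245) and blue at (530–545, 168–248).

```bash
python3 - <<'E'
from h import *
c=load('w3.png')
for n,uv,z in [('y far',(312,154),.09),('y near',(314,250),.09),('o far',(465,158),.09),('o near',(456,246),.09),('b far',(540,168),.09),('b near',(526,249),.09),('blk line far',(373,0),.068),('blk line near',(360,52),.068),('blk nearR',(383,55),.068),('blk nearL',(336,47),.068),('rack -y+x',(234,42),.008),('rack -x',(226,232),.008)]:
    print(n,(atz(c,uv,z)*1000).round(1))
E
```

```text
y far [ 551.1 -150.1   90. ]
y near [ 462.3 -164.2   90. ]
o far [ 566.8 -279.2   90. ]
o near [ 485.1 -295.7   90. ]
b far [ 568.4 -348.3   90. ]
b near [ 491.1 -364.9   90. ]
blk line far [ 677.1 -181.3   68. ]
blk line near [ 637.7 -178.    68. ]
blk nearR [ 638.3 -197.4   68. ]
blk nearL [ 638.5 -157.6   68. ]
rack -y+x [639.5 -56.3   8. ]
rack -x [427.2 -58.7   8. ]
```

>>> carry_out(
  commands=[-0.2,0.14,-0.4,0.15,0,0,0,-0.9,0,0,0,0,-0.9,0,0,0,0,-0.85,0,0,0,0,0,0,0,0,0,0,0,1,0,0,0,0,1,0,0,0,0,1],
)

```text
time_s: 5.65
tcp_pos: [0.5023, -0.1542, 0.0744]
eef_rot: [180.0, -0.2, 9.0]
contact_force: [-0.1, 0.3, 0.9]
gripper_width: 0.0255
```

>>> carry_out(
  commands=[0,0,0,0,1,0,0,0,0,1,0,0,0.5,0,1,0,0,1,0,1,0,0,1,0,1,0,0,0,0,1],
)

```text
time_s: 6.25
tcp_pos: [0.5042, -0.1548, 0.1785]
eef_rot: [179.9, -0.6, 9.0]
contact_force: [0.9, 0.2, -0.7]
gripper_width: 0.0139
```

>>> carry_out(
  commands=[0,0.93,0,-0.27,1,0,0.93,0,-0.27,1,0,0.93,0,-0.27,1,0,0.93,0,-0.27,1,0,0.93,0,-0.27,1,0,0.93,0,-0.27,1,0,0.93,0,-0.27,1,0,0.93,0,-0.27,1],
)

```text
time_s: 7.05
tcp_pos: [0.5006, 0.1446, 0.1727]
eef_rot: [-180.0, -0.0, 0.3]
contact_force: [1.5, 0.0, 0.1]
gripper_width: 0.0137
```

>>> carry_out(
  commands=[0,0.9,0,0,1,-0.05,0,0,0,1,0,0,0,0,1],
)

```text
time_s: 7.35
tcp_pos: [0.4984, 0.1797, 0.1722]
eef_rot: [180.0, 0.0, 0.4]
contact_force: [-0.2, -0.7, -1.3]
gripper_width: 0.014
```

```bash
python3 - <<'E'
from h import *
s=telemetry.get_state();print(s['tcp_pos'],s['eef_rot'],s['gripper_width'])
a=snap('side','side2.png')['frame'];c=wsnap('w4.png')['frame']
o=np.zeros((600,700,3),'u1')
o[:400,:640]=c; o[402:600,:440]=cv2.resize(a[180:279,270:490],(440,198),interpolation=2)
cv2.imwrite('pics/v7.png',o[:,:,::-1])
E
```

```text
[0.49839678 0.17967859 0.17224857] [1.79988323e+02 4.01277614e-02 4.24807373e-01] 0.013954845656636692
```

View pics/v7.png

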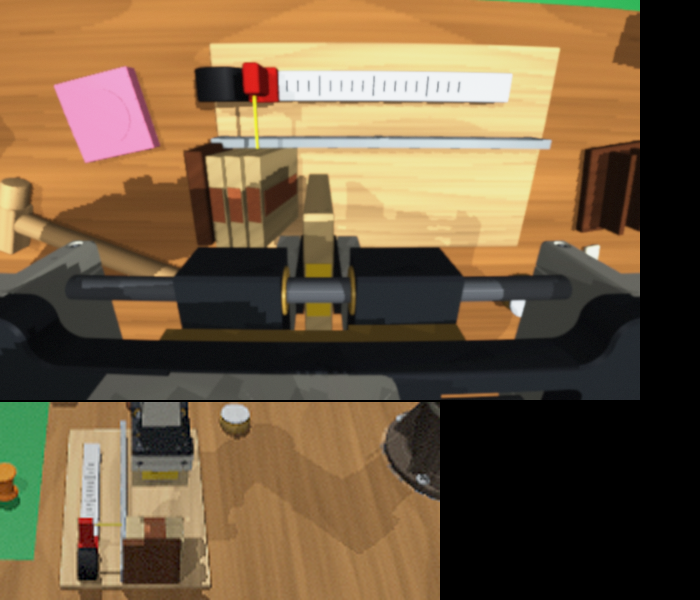

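```bash
python3 - <<'E'
from h import *
c=load('w4.png')
for n,uv,z in [('far top',(318,214),.189),('far bot',(318,175),.109),('fence inner',(310,148),.038),('row3 far corner bot',(297,185),.03),('row3 foot near',(262,246),.008),('row3 top far',(270,150),.087)]:
    print(n,(atz(c,uv,z)*1000).round(1))
E
```

```text
far top [535.1 179.9 189. ]
far bot [533.6 179.9 109. ]
fence inner [542.3 187.5  38. ]
row3 far corner bot [504.1 200.8  30. ]
row3 foot near [424.1 244.4   8. ]
row3 top far [547.8 217.   87. ]
```

>>> carry_out(
  commands=[0.13,-0.05,-0.8,0,1,0,0,-0.9,0,1,0,0,-0.6,0,1,0,0,-0.1,0,1,0,0,-0.04,0,1,0,0,0,0,1],
)

```text
time_s: 8.05
tcp_pos: [0.505, 0.1772, 0.0761]
eef_rot: [-180.0, -0.1, 0.3]
contact_force: [-0.1, -0.6, -0.3]
gripper_width: 0.014
```

>>> carry_out(
  commands=[0,0,-0.03,0,1,0,0,-0.03,0,1,0,0,0,0,1],
)

```text
time_s: 8.35
tcp_pos: [0.5044, 0.1774, 0.0731]
eef_rot: [-180.0, -0.0, 0.3]
contact_force: [-0.3, 0.2, 0.0]
gripper_width: 0.0141
```

>>> carry_out(
  commands=[0,0,-0.04,0,1,0,0,0,0,1],
)

```text
time_s: 8.55
tcp_pos: [0.5044, 0.1774, 0.0716]
eef_rot: [-180.0, -0.0, 0.4]
contact_force: [-2.1, 0.8, 5.1]
gripper_width: 0.0138
```

>>> carry_out(
  commands=[0,0,0,0,0.6,0,0,0,0,0.5,0,0,0,0,0.5,0,0,0.5,0,0.5,0,0,1,0,0.3,0,-0.5,1,0,0,0.05,-1,0.4,0.25,0,0.05,-1,0,0.25,0],
)

```text
time_s: 9.35
tcp_pos: [0.5097, 0.0772, 0.1901]
eef_rot: [-179.9, -0.3, 2.5]
contact_force: [0.7, 0.6, -0.4]
gripper_width: 0.043
```

>>> carry_out(
  commands=[0,-1,0,0.25,0,0,-1,0,0.25,0,0,-1,0,0.25,0,0.05,-1,0,0.25,0,0.05,-1,0,0.25,0,0.05,-1,0,0.25,0,0.1,-1,0,0.1,0,0.1,-0.85,0,0,0],
)

```text
time_s: 10.15
tcp_pos: [0.522, -0.2388, 0.1869]
eef_rot: [180.0, 0.0, 8.7]
contact_force: [0.0, -1.1, 0.2]
gripper_width: 0.0438
```

>>> carry_out(
  commands=[-0.1,-0.9,0,0,0,0,-0.32,-0.6,0.1,0,0,0,-0.9,0,0,0,0,-0.9,0,0,0,0,-0.42,0,0,0,0,0,0,0,0,0,0,0,1,0,0,0,0,1],
)

```text
time_s: 10.95
tcp_pos: [0.5193, -0.2859, 0.0756]
eef_rot: [179.9, -0.1, 9.2]
contact_force: [-0.2, 0.3, -0.1]
gripper_width: 0.0331
```

>>> carry_out(
  commands=[0,0,0,0,1,0,0,0,0,1,0,0,0,0,1,0,0,0.5,0,1,0,0,1,0,1,0,0,1,0,1,0,0.5,0,0,1,0,1,0,-0.2,1],
)

```text
time_s: 11.75
tcp_pos: [0.5187, -0.2264, 0.1756]
eef_rot: [180.0, -0.2, 8.2]
contact_force: [0.6, 1.7, -1.8]
gripper_width: 0.0137
```

>>> carry_out(
  commands=[-0.05,1,0,-0.24,1,-0.05,1,0,-0.24,1,-0.05,1,0,-0.24,1,-0.05,1,0,-0.24,1,-0.05,1,0,-0.24,1,-0.05,1,0,-0.24,1,0,1,0,-0.24,1,0,1,0,-0.24,1],
)

```text
time_s: 12.55
tcp_pos: [0.5057, 0.0961, 0.1745]
eef_rot: [-180.0, -0.0, 0.6]
contact_force: [1.2, 0.2, -0.5]
gripper_width: 0.0141
```

>>> carry_out(
  commands=[0,0.75,0,0,1,0,0,0,0,1,0,0,0,0,1],
)

```text
time_s: 12.85
tcp_pos: [0.5058, 0.125, 0.1741]
eef_rot: [180.0, 0.0, 0.8]
contact_force: [0.4, -0.2, -0.8]
gripper_width: 0.014
```

```bash
python3 - <<'E'
from h import *
s=telemetry.get_state();print(s['tcp_pos'],s['eef_rot'],s['gripper_width'])
a=snap('side','side3.png')['frame'];c=wsnap('w5.png')['frame']
o=np.zeros((600,700,3),'u1')
o[:400,:640]=c; o[402:600,:440]=cv2.resize(a[180:279,270:490],(440,198),interpolation=2)
cv2.imwrite('pics/v8.png',o[:,:,::-1])
E
```

```text
[0.50578947 0.12500591 0.1740661 ] [1.79995475e+02 2.92830803e-02 7.54110081e-01] 0.013965687888458549
```

View pics/v8.png

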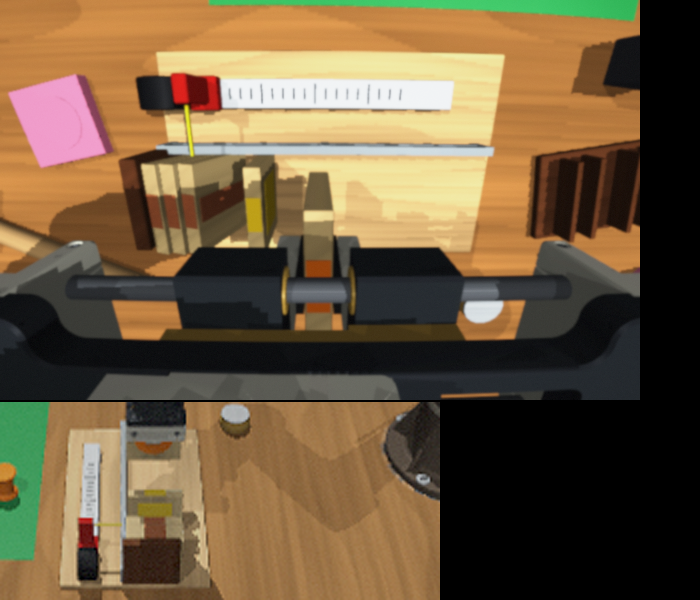

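```bash
python3 - <<'E'
from h import *
c=load('w5.png')
for n,uv,z in [('far top',(318,210),.1895),('far bot',(318,173),.1095),('yel far top',(257,161),.088),('yel near..',(263,246),.03),('fence',(310,153),.038)]:
    print(n,(atz(c,uv,z)*1000).round(1))
E
```

```text
far top [543.9 125.5 189.5]
far bot [542.1 125.5 109.5]
yel far top [546.1 173.3  88. ]
yel near.. [441.7 184.   30. ]
fence [544.6 133.2  38. ]
```

>>> carry_out(
  commands=[-0.1,0.1,-0.8,-0.08,1,0,0,-0.9,0,1,0,0,-0.65,0,1,0,0,-0.1,0,1,0,0,-0.04,0,1,0,0,0,0,1],
)

```text
time_s: 13.55
tcp_pos: [0.5031, 0.1283, 0.0757]
eef_rot: [-180.0, -0.1, 0.3]
contact_force: [1.2, -0.2, -0.4]
gripper_width: 0.014
```

>>> carry_out(
  commands=[0,0,-0.03,0,1,0,0,0,0,1],
)

```text
time_s: 13.75
tcp_pos: [0.5028, 0.1287, 0.0744]
eef_rot: [-179.9, -0.1, 0.3]
contact_force: [-1.3, 0.9, -0.7]
gripper_width: 0.0141
```

>>> carry_out(
  commands=[0,0,-0.03,0,1,0,0,-0.03,0,1,0,0,0,0,1],
)

```text
time_s: 14.05
tcp_pos: [0.5027, 0.1287, 0.0729]
eef_rot: [-180.0, -0.1, 0.4]
contact_force: [-6.8, -1.8, 18.6]
gripper_width: 0.0138
```

>>> carry_out(
  commands=[0,0,0,0,0.6,0,0,0,0,0.5,0,0,0,0,0.5,0,0,0.5,0,0.5,0,0,1,0,0.3,0,-0.5,1,0,0,0.05,-1,0.4,0.25,0,0.05,-1,0,0.25,0],
)

```text
time_s: 14.85
tcp_pos: [0.5078, 0.0283, 0.1901]
eef_rot: [-179.9, -0.3, 2.5]
contact_force: [1.0, 0.8, -0.3]
gripper_width: 0.0426
```

>>> carry_out(
  commands=[0.05,-1,0,0.25,0,0.05,-1,0,0.25,0,0.05,-1,0,0.25,0,0.05,-1,0,0.25,0,0.05,-1,0,0.25,0,0.05,-1,0,0.25,0,0.05,-1,0,0.1,0,0.1,-1,0,0,0],
)

```text
time_s: 15.65
tcp_pos: [0.5239, -0.2933, 0.1867]
eef_rot: [-180.0, 0.0, 8.8]
contact_force: [0.8, 0.4, 1.4]
gripper_width: 0.0438
```

>>> carry_out(
  commands=[0.05,-1,0,0,0,0,-0.5,0,0,0,0,0,0,0,0],
)

```text
time_s: 15.95
tcp_pos: [0.5256, -0.3541, 0.1858]
eef_rot: [-180.0, 0.1, 8.6]
contact_force: [0.4, -0.3, -0.9]
gripper_width: 0.044
```

```bash
python3 - <<'E'
from h import *
s=telemetry.get_state();print(s['tcp_pos'],s['eef_rot'],s['gripper_width'],s['joints'])
c=wsnap('w6.png')
E
```

```text
[ 0.52561906 -0.35412679  0.18583758] [-1.79978854e+02  8.32276590e-02  8.56559133e+00] 0.044043863119082254 [-1.63446206e+01  1.93187065e+01 -9.67322309e+00  1.81364739e-02
 -6.10924631e+01  1.14901418e+02]
```

View pics/w6.png

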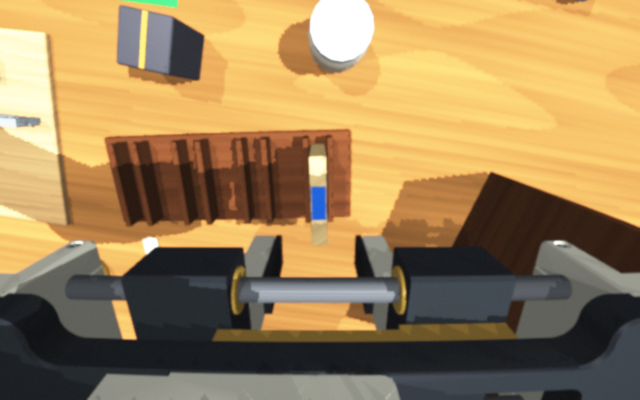

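```bash
python3 - <<'E'
from h import *
c=load('w6.png')
for n,uv,z in [('b far',(318,157),.09),('b near',(319,244),.09),('box',(490,173),.0),('box',(455,245),.0),('blk line far',(145,12),.068),('blk line near',(142,68),.068),('blk nearL',(119,65),.068),('nearR',(165,71),.068)]:
    print(n,(atz(c,uv,z)*1000).round(1))
t=load('top0.png')
for uv in [(545,265),(592,200)]: print(atz(t,uv,0).round(3),atz(t,uv,.2).round(3))
E
```

```text
b far [ 567.3 -346.9   90. ]
b near [ 489.9 -359.4   90. ]
box [ 563.4 -549.1    0. ]
box [ 467.7 -535.7    0. ]
blk line far [ 657.8 -195.2   68. ]
blk line near [ 615.6 -192.4   68. ]
blk nearL [ 615.5 -172.9   68. ]
nearR [ 615.8 -211.7   68. ]
[ 0.409 -0.531  0.   ] [ 0.412 -0.438  0.2  ]
[ 0.584 -0.661  0.   ] [ 0.557 -0.545  0.2  ]
```

The block has been knocked from (0.658,-0.180) to (0.637,-0.194), so I'll re-measure it before grasping. The blue spare is centred between the fingers (x≈318), so I'll descend.

>>> carry_out(
  commands=[0.05,0.02,-0.6,0.1,0,0,0,-0.9,0,0,0,0,-0.9,0,0,0,0,-0.4,0,0,0,0,0,0,0,0,0,0,0,1,0,0,0,0,1,0,0,0,0,1],
)

```text
time_s: 16.8
tcp_pos: [0.5291, -0.3509, 0.0766]
eef_rot: [179.9, -0.1, 9.2]
contact_force: [-0.8, -0.5, -0.3]
gripper_width: 0.0255
```

>>> carry_out(
  commands=[0,0,0,0,1,0,0,0,0,1,0,0,0.5,0,1,0,0,1,0,1,0,0.1,1,0,1,-0.1,0.9,0,-0.2,1,-0.1,1,0,-0.2,1,-0.05,1,0,-0.2,1],
)

```text
time_s: 17.6
tcp_pos: [0.5175, -0.2298, 0.1752]
eef_rot: [-180.0, -0.0, 6.6]
contact_force: [0.6, 1.1, -1.2]
gripper_width: 0.0136
```

>>> carry_out(
  commands=[-0.05,1,0,-0.2,1,-0.05,1,0,-0.2,1,-0.05,1,0,-0.2,1,-0.05,1,0,-0.2,1,-0.05,1,0,-0.2,1,-0.05,1,0,-0.2,1,0,1,0,-0.2,1,0,0,0,0,1],
)

```text
time_s: 18.4
tcp_pos: [0.5064, 0.0528, 0.1754]
eef_rot: [-179.9, -0.1, 1.3]
contact_force: [-0.9, 0.5, -0.2]
gripper_width: 0.0135
```

>>> carry_out(
  commands=[-0.13,0.73,0,-0.22,1,0,0,-0.8,0,1,0,0,-0.9,0,1,0,0,-0.65,0,1,0,0,-0.08,0,1,0,0,0,0,1],
)

```text
time_s: 19.0
tcp_pos: [0.5009, 0.078, 0.0777]
eef_rot: [179.9, 0.1, 0.3]
contact_force: [-0.6, 0.8, -0.6]
gripper_width: 0.0138
```

>>> carry_out(
  commands=[0,0,-0.05,0,1,0,0,0,0,1],
)

```text
time_s: 19.2
tcp_pos: [0.5018, 0.0786, 0.077]
eef_rot: [-179.9, -0.1, 0.3]
contact_force: [-0.4, -0.5, -1.9]
gripper_width: 0.0138
```

Grasped at about TCP z 0.0755 with the foot at 0.010, so contact should come near 0.0735.

>>> carry_out(
  commands=[0,0,-0.05,0,1,0,0,-0.02,0,1,0,0,0,0,1],
)

```text
time_s: 19.5
tcp_pos: [0.5014, 0.0786, 0.0738]
eef_rot: [-180.0, -0.1, 0.3]
contact_force: [-1.0, 0.3, 3.6]
gripper_width: 0.0137
```

>>> carry_out(
  commands=[0,0,-0.03,0,1,0,0,0,0,1],
)

```text
time_s: 19.7
tcp_pos: [0.5014, 0.0785, 0.0737]
eef_rot: [-180.0, -0.1, 0.3]
contact_force: [-7.3, -0.8, 19.0]
gripper_width: 0.0137
```

>>> carry_out(
  commands=[0,0,0,0,0.6,0,0,0,0,0.5,0,0,0,0,0.5,0,0,0.5,0,0.5,0,0,1,0,0.3,0,0,1,-0.5,0,0.3,-0.3,1,-1,-1,0.3,-0.3,0,-1,-1],
)

```text
time_s: 20.5
tcp_pos: [0.5282, 0.0551, 0.2179]
eef_rot: [-179.7, -0.5, -9.8]
contact_force: [0.4, 0.3, -0.3]
gripper_width: 0.0482
```

>>> carry_out(
  commands=[0.2,-0.4,0,-1,-1,0.2,-0.4,0,-1,-1,0.2,-0.4,0,-1,-1,0.2,-0.4,0,-1,-1,0.2,-0.4,0,-1,-1,0.2,-0.4,0,-1,-1,0.2,-0.4,0,-1,-1,0.2,-0.4,0,-1,-1],
)

```text
time_s: 21.3
tcp_pos: [0.5892, -0.0744, 0.2114]
eef_rot: [180.0, 0.0, -41.9]
contact_force: [-0.5, 0.0, 0.3]
gripper_width: 0.0877
```

>>> carry_out(
  commands=[0.2,-0.4,0,-1,-1,0.2,-0.4,0,-1,-1,0.2,-0.4,0,-1,-1,0.2,-0.4,0,-1,-1,0.2,-0.4,0,-1,-1,0.2,-0.4,0,-1,-1,0,-0.4,0,-1,-1,0,0,0,-1,-1],
)

```text
time_s: 22.1
tcp_pos: [0.6369, -0.1873, 0.2108]
eef_rot: [179.9, 0.0, -74.0]
contact_force: [-0.4, 0.1, 0.4]
gripper_width: 0.0877
```

>>> carry_out(
  commands=[0,0,0,-1,-1,0,0,0,-1,-1,0,0,0,-1,-1,0,0,0,-1,-1,0,0,0,0,-1],
)

```text
time_s: 22.6
tcp_pos: [0.6369, -0.1857, 0.2113]
eef_rot: [180.0, 0.0, -89.8]
contact_force: [-0.1, 0.5, 1.0]
gripper_width: 0.0875
```

```bash
python3 - <<'E'
from h import *
s=telemetry.get_state();print(s['tcp_pos'],s['eef_rot'],s['gripper_width'],s['joints'])
c=wsnap('w7.png')
E
```

```text
[ 0.63687349 -0.1856662   0.21127193] [ 1.79954558e+02  3.73560234e-03 -8.98040015e+01] 0.08750938462614362 [ 5.50355315e-01  2.08518228e+01 -3.84113627e+00 -4.41920613e-03
 -6.53524592e+01 -3.52510797e-01]
```

View pics/w7.png

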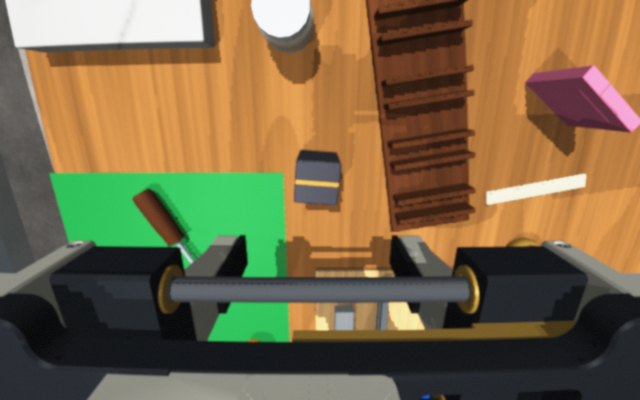

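Wrist view: block top with brass line from (295,181) to (340,185). The stand on the right is empty.

```bash
python3 - <<'E'
from h import *
c=load('w7.png');print(c['T'][:3,3])
for n,uv,z in [('line L',(295,181),.068),('line R',(340,185),.068),('-y L',(297,163),.068),('-y R',(341,166),.068),('+y L',(295,199),.068),('+y R',(338,206),.068),('foot -yL',(303,152),0),('foot -yR',(339,153),0)]:
    print(n,(atz(c,uv,z)*1000).round(1))
E
```

```text
[ 0.63648009 -0.26937417  0.34830995]
line L [ 658.8 -195.8   68. ]
line R [ 613.6 -191.8   68. ]
-y L [ 656.5 -214.    68. ]
-y R [ 613.2 -211.2   68. ]
+y L [ 659.2 -176.8   68. ]
+y R [ 615.1 -169.4   68. ]
foot -yL [ 653.8 -214.1    0. ]
foot -yR [ 610.4 -213.     0. ]
```

>>> carry_out(
  commands=[0,-0.18,-0.6,-0.65,-1,0,0,-0.9,-0.65,-1,0,0,-0.9,0,-1,0,0,-0.9,0,-1,0,0,-0.55,0,-1,0,0,0,0,-1,0,0,0,0,1,0,0,0,0,1],
)

```text
time_s: 23.45
tcp_pos: [0.6382, -0.193, 0.0596]
eef_rot: [-179.9, -0.0, -94.9]
contact_force: [0.1, -0.2, 0.5]
gripper_width: 0.0768
```

>>> carry_out(
  commands=[0,0,0,0,1,0,0,0,0,1,0,0,0,0,1,0,0,0,0,1],
  grip_force=40,
)

```text
time_s: 23.85
tcp_pos: [0.6376, -0.1929, 0.0584]
eef_rot: [-179.9, -0.0, -94.9]
contact_force: [1.7, -0.4, 0.3]
gripper_width: 0.0452
```

>>> carry_out(
  commands=[0,0,1,0,1,0,0,1,0,1,-0.3,0.3,1,0,1,-0.7,1,0,0.3,1,-0.7,1,0,0.3,1,-0.7,1,0,0.3,1,-0.7,1,0,0.3,1,-0.4,1,0,0.13,1],
)

```text
time_s: 24.65
tcp_pos: [0.4941, 0.02, 0.1773]
eef_rot: [179.9, 0.0, -89.6]
contact_force: [1.1, 0.5, -3.1]
gripper_width: 0.0446
```

>>> carry_out(
  commands=[0,0.25,0,0,1,0,0,-0.9,0,1,0,0,-0.9,0,1,0,0,-0.4,0,1,0,0,0,0,1],
)

```text
time_s: 25.15
tcp_pos: [0.495, 0.0283, 0.0871]
eef_rot: [179.7, -0.1, -89.7]
contact_force: [-0.1, 0.5, -3.4]
gripper_width: 0.0448
```

```bash
python3 - <<'E'
from h import *
s=telemetry.get_state();print(s['tcp_pos'],s['eef_rot'],s['gripper_width'])
a=snap('side','side4.png')['frame'];c=wsnap('w8.png')['frame'];t=snap('top','top4.png')['frame']
o=np.zeros((600,800,3),'u1')
o[:400,:640]=c; o[402:600,:400]=cv2.resize(a[180:279,270:470],(400,198),interpolation=2)
o[402:600,402:798]=cv2.resize(t[165:264,225:423],(396,198),interpolation=2)
cv2.imwrite('pics/v11.png',o[:,:,::-1])
E
```

```text
[0.49500811 0.02825317 0.08711545] [ 1.79677865e+02 -1.20253662e-01 -8.96546809e+01] 0.044848623613630706
```

View pics/v11.png

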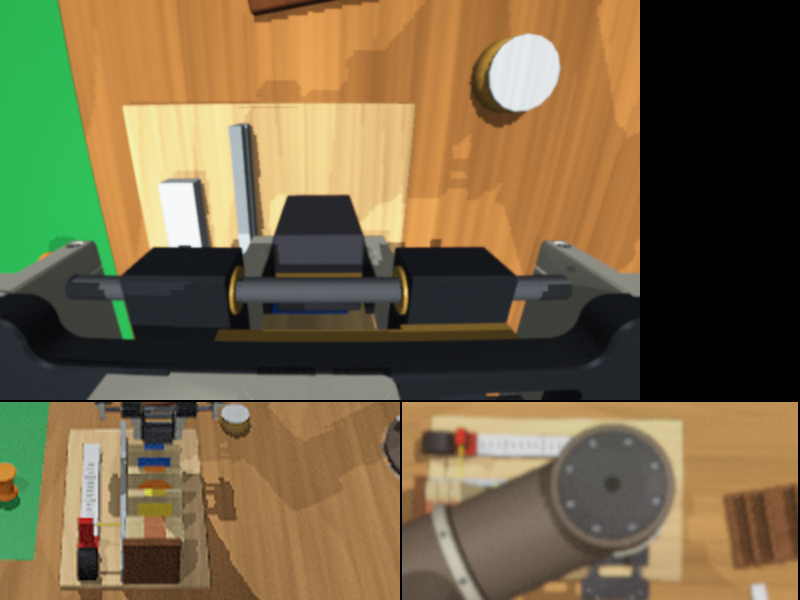

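Boards stand upright in order, and the block hangs square in front of blue. Lower it and push.

>>> carry_out(
  commands=[0,0,-0.4,0,1,0,0,-0.05,0,1,0,0,0,0,1],
)

```text
time_s: 25.6
tcp_pos: [0.4973, 0.0291, 0.0725]
eef_rot: [-180.0, 0.0, -89.6]
contact_force: [-0.1, 1.3, -2.4]
gripper_width: 0.0449
```

>>> carry_out(
  commands=[0,0,-0.03,0,1,0,0,0,0,1],
)

```text
time_s: 25.8
tcp_pos: [0.4974, 0.0293, 0.0712]
eef_rot: [-179.9, 0.0, -89.6]
contact_force: [0.4, 0.4, -4.1]
gripper_width: 0.0445
```

>>> carry_out(
  commands=[0,0,-0.08,0,1,0,0,0,0,1],
)

```text
time_s: 26.0
tcp_pos: [0.4969, 0.0291, 0.0672]
eef_rot: [180.0, -0.0, -89.6]
contact_force: [0.2, -0.1, -3.3]
gripper_width: 0.0454
```

>>> carry_out(
  commands=[0,0.3,0,0,1,0,0.3,0,0,1,0,0.3,0,0,1,0,0.3,0,0,1,0,0.3,0,0,1,0,0,0,0,1],
)

```text
time_s: 26.6
tcp_pos: [0.4974, 0.0911, 0.0675]
eef_rot: [-180.0, 0.0, -89.5]
contact_force: [1.0, 0.5, -2.8]
gripper_width: 0.0448
```

>>> carry_out(
  commands=[0,0.25,0,0,1,0,0.25,0,0,1,0,0.25,0,0,1,0,0.25,0,0,1,0,0.15,0,0,1,0,0,0,0,1],
)

```text
time_s: 27.2
tcp_pos: [0.4973, 0.1362, 0.0674]
eef_rot: [-180.0, 0.0, -89.6]
contact_force: [-0.6, -0.5, -3.5]
gripper_width: 0.0446
```

>>> carry_out(
  commands=[0,0.12,0,0,1,0,0.12,0,0,1,0,0.12,0,0,1,0,0,0,0,1],
)

```text
time_s: 27.6
tcp_pos: [0.4967, 0.1492, 0.0673]
eef_rot: [180.0, -0.0, -89.6]
contact_force: [-1.2, -1.7, -3.2]
gripper_width: 0.0447
```

```bash
python3 - <<'E'
from h import *
s=telemetry.get_state();print(s['tcp_pos'],s['eef_rot'],s['contact_force'])
a=snap('side','side5.png')['frame'];t=snap('top','top5.png')['frame']
o=np.zeros((600,800,3),'u1')
o[:400,:800]=cv2.resize(a[185:285,240:440],(800,400),interpolation=2)
o[402:600,402:798]=cv2.resize(t[165:264,225:423],(396,198),interpolation=2)
cv2.imwrite('pics/v12.png',o[:,:,::-1])
E
```

```text
[0.4967187  0.14923986 0.06732879] [ 1.79961184e+02 -3.97676927e-02 -8.96328788e+01] [-1.2056875  -1.70390547 -3.2169731 ]
```

View pics/v12.png

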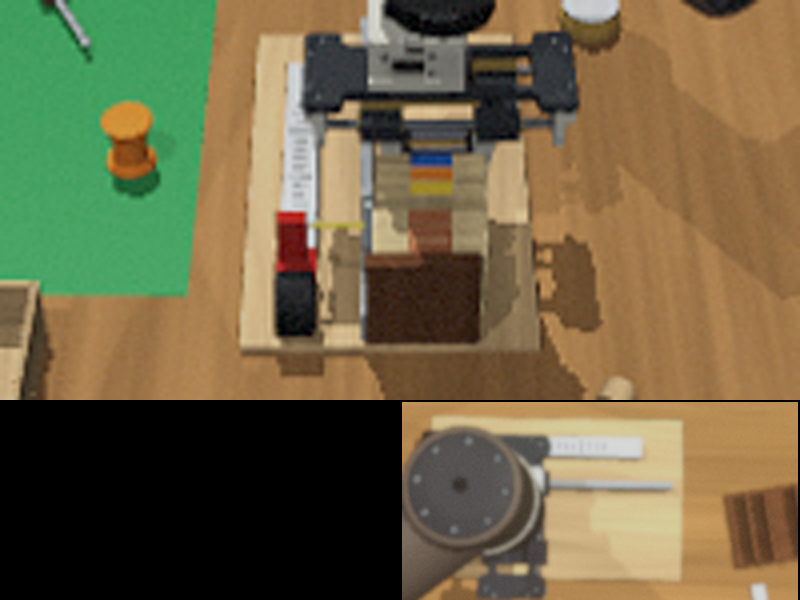

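The side view shows the spares packed (blue, orange, yellow at (430,155–190)) and the rows coming upright. Continue slowly.

>>> carry_out(
  commands=[0,0.1,0,0,1,0,0.08,0,0,1,0,0,0,0,1],
)

```text
time_s: 28.0
tcp_pos: [0.4969, 0.1567, 0.0673]
eef_rot: [180.0, -0.0, -89.6]
contact_force: [-0.0, -4.0, -2.3]
gripper_width: 0.0449
```

>>> carry_out(
  commands=[0,0.06,0,0,1,0,0,0,0,1],
)

```text
time_s: 28.2
tcp_pos: [0.497, 0.1593, 0.0673]
eef_rot: [180.0, 0.0, -89.6]
contact_force: [0.1, -3.1, -2.9]
gripper_width: 0.0447
```

>>> carry_out(
  commands=[0,0.05,0,0,1,0,0,0,0,1],
)

```text
time_s: 28.4
tcp_pos: [0.497, 0.1614, 0.0673]
eef_rot: [180.0, 0.0, -89.6]
contact_force: [-0.6, -1.6, -3.0]
gripper_width: 0.045
```

>>> carry_out(
  commands=[0,0.04,0,0,1,0,0,0,0,1],
)

```text
time_s: 28.6
tcp_pos: [0.497, 0.163, 0.0673]
eef_rot: [180.0, 0.0, -89.6]
contact_force: [-0.5, -2.8, -4.1]
gripper_width: 0.0446
```

>>> carry_out(
  commands=[0,0.03,0,0,1,0,0,0,0,1],
)

```text
time_s: 28.8
tcp_pos: [0.4968, 0.1633, 0.0673]
eef_rot: [180.0, -0.1, -89.6]
contact_force: [1.0, -5.6, -3.5]
gripper_width: 0.0447
```

>>> carry_out(
  commands=[0,0.03,0,0,1,0,0,0,0,1],
)

```text
time_s: 29.0
tcp_pos: [0.4965, 0.1634, 0.0673]
eef_rot: [179.9, -0.1, -89.7]
contact_force: [1.5, -11.4, -1.4]
gripper_width: 0.045
```

>>> carry_out(
  commands=[0,0.04,0,0,1,0,0,0,0,1,0,0,0,0,1],
)

```text
time_s: 29.3
tcp_pos: [0.4964, 0.1636, 0.0673]
eef_rot: [179.9, -0.2, -89.7]
contact_force: [4.5, -19.8, 0.2]
gripper_width: 0.045
```

>>> carry_out(
  commands=[0,-0.06,-0.02,0,1,0,0,0,0,1,0,0,0,0,0.5,0,0,0,0,-0.15,0,0,0,0,-0.15,0,0,0,0,-0.15,0,0,0.4,0,-0.15,0,0,1,0,-0.15],
  grip_force=20,
)

```text
time_s: 30.1
tcp_pos: [0.4954, 0.1638, 0.1206]
eef_rot: [179.7, -0.2, -89.6]
contact_force: [0.7, 0.7, 0.2]
gripper_width: 0.0506
```

>>> carry_out(
  commands=[0,0,1,0,0,0,0,1,0,0,0,-0.5,0,0,0,0,0,0,0,0],
)

```text
time_s: 30.5
tcp_pos: [0.4974, 0.1442, 0.2043]
eef_rot: [-179.8, 0.1, -89.6]
contact_force: [0.5, 0.2, -0.1]
gripper_width: 0.0437
```

```bash
python3 - <<'E'
from h import *
s=telemetry.get_state();print(s['tcp_pos'],s['eef_rot'],s['contact_force'],s['gripper_width'])
c=wsnap('w9.png')['frame'];a=snap('side','side6.png')['frame']
o=np.zeros((600,800,3),'u1')
o[:400,:640]=c
o[402:600,:396]=cv2.resize(a[185:284,260:458],(396,198),interpolation=2)
cv2.imwrite('pics/v13.png',o[:,:,::-1])
E
```

```text
[0.49737039 0.14419555 0.20431151] [-1.79834679e+02  1.45913105e-01 -8.96336520e+01] [ 0.45757743  0.18719884 -0.13669464] 0.043662166338981956
```

View pics/v13.png

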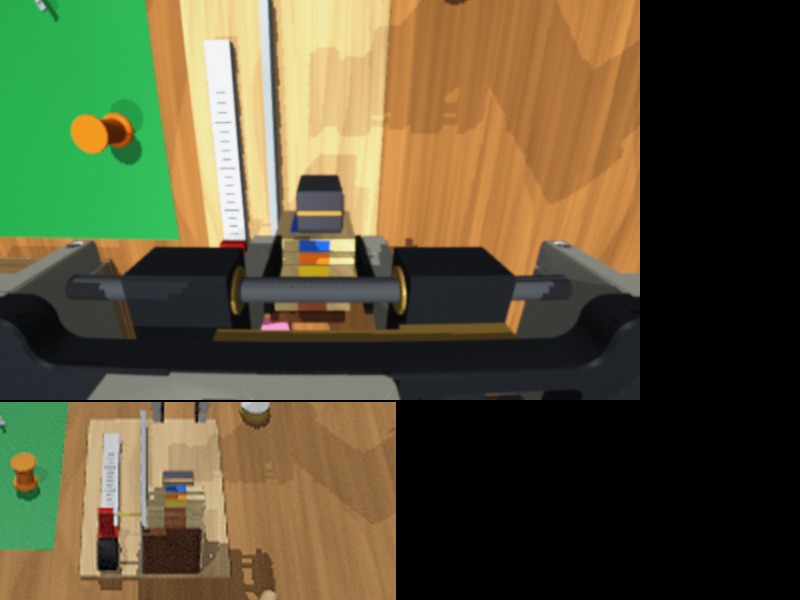

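The pack looks tight, with block and boards upright. Now a confirming push of the -x edges toward the fence, with the jaws along y (the gauge needs that yaw anyway).

>>> carry_out(
  commands=[-0.2,0.15,0,1,1,-0.2,0.15,0,1,1,-0.2,0.15,0,1,1,-0.2,0.15,0,1,1,-0.2,0.15,0,1,1,-0.2,0.15,0,1,1,-0.2,0.15,0,1,1,-0.2,0.15,0,1,1],
)

```text
time_s: 31.4
tcp_pos: [0.4325, 0.193, 0.2018]
eef_rot: [179.9, -0.0, -57.4]
contact_force: [-0.4, 0.2, 0.3]
gripper_width: 0.0001
```

>>> carry_out(
  commands=[-0.1,0.15,0,1,1,0,0.15,0,1,1,0,0.15,0,1,1,0,0.15,0,1,1,0,0.15,0,1,1,0,0.15,0,1,1,0,0.15,0,1,1,0,0.15,0,1,1],
)

```text
time_s: 32.2
tcp_pos: [0.4287, 0.2411, 0.2017]
eef_rot: [179.9, 0.0, -25.4]
contact_force: [0.2, 1.1, -0.4]
gripper_width: 0.0009
```

>>> carry_out(
  commands=[0,0.15,0,1,1,0,0.1,0,1,1,0,0,0,1,1,0,0,0,1,1,0,0,0,1,1,0,0,0,1,1,0,0,0,0.5,1,0,0,0,0,1],
)

```text
time_s: 33.0
tcp_pos: [0.4288, 0.2508, 0.2018]
eef_rot: [179.9, 0.0, 0.4]
contact_force: [0.7, 0.7, 0.0]
gripper_width: 0.0006
```

>>> carry_out(
  commands=[0,-0.05,-0.9,0,1,0,0,-0.9,0,1,0,0,-0.9,0,1,0,0,-0.9,0,1,0,0,0,0,1,0.25,0,0,0,1,0.2,0,0,0,1,0,0,0,0,1],
)

```text
time_s: 33.8
tcp_pos: [0.4492, 0.2497, 0.0603]
eef_rot: [-179.9, -0.2, 0.4]
contact_force: [-0.3, 0.4, -0.8]
gripper_width: 0.0005
```

>>> carry_out(
  commands=[0.08,0,0,0,1,0.06,0,0,0,1,0,0,0,0,1],
)

```text
time_s: 34.1
tcp_pos: [0.4528, 0.2485, 0.059]
eef_rot: [-180.0, -0.0, 0.4]
contact_force: [0.7, -0.2, -0.8]
gripper_width: 0.0008
```

>>> carry_out(
  commands=[0.03,0,0,0,1,0,0,0,0,1],
)

```text
time_s: 34.3
tcp_pos: [0.4529, 0.2482, 0.0587]
eef_rot: [180.0, 0.1, 0.4]
contact_force: [-6.9, 2.3, 5.1]
gripper_width: 0.0002
```

>>> carry_out(
  commands=[-0.25,0,0,0,1,0,-0.5,0,0,1,0,-0.55,0,0,1,0.13,0,0,0,1,0.06,0,0,0,1,0,0,0,0,1],
)

```text
time_s: 34.9
tcp_pos: [0.4515, 0.2062, 0.0585]
eef_rot: [180.0, 0.0, 0.3]
contact_force: [-0.1, -0.5, 0.7]
gripper_width: 0.0005
```

Rows are at the fence (stop again at 0.453). Now the spares.

>>> carry_out(
  commands=[0.04,0,0,0,1,0.03,0,0,0,1,0,0,0,0,1],
)

```text
time_s: 35.2
tcp_pos: [0.4532, 0.2062, 0.0584]
eef_rot: [180.0, 0.1, 0.4]
contact_force: [-7.8, 1.1, 5.6]
gripper_width: 0.0005
```

>>> carry_out(
  commands=[0.03,0,0,0,1,0,0,0,0,1],
)

```text
time_s: 35.4
tcp_pos: [0.4532, 0.206, 0.0584]
eef_rot: [179.9, 0.2, 0.4]
contact_force: [-15.5, 2.1, 11.5]
gripper_width: 0.0005
```

>>> carry_out(
  commands=[-0.4,0,0,0,1,0,0,1,0,1,0,0,1,0,0.5,0,0,1,0,0,1,0.2,0.3,0,0,1,0.2,0,0,0,1,0.2,0,0,0,1,0,0,0,0],
)

```text
time_s: 36.2
tcp_pos: [0.6015, 0.2318, 0.1909]
eef_rot: [-179.9, -0.1, 0.5]
contact_force: [-0.4, 0.7, -0.1]
gripper_width: 0.0413
```

>>> carry_out(
  commands=[0.05,0,0,0,0,0,0,0,0,0],
)

```text
time_s: 36.4
tcp_pos: [0.6022, 0.2304, 0.1893]
eef_rot: [180.0, 0.1, 0.3]
contact_force: [-0.5, 0.1, -1.0]
gripper_width: 0.0434
```

```bash
python3 - <<'E'
from h import *
s=telemetry.get_state();print(s['tcp_pos'],s['eef_rot'],s['gripper_width'])
c=wsnap('w10.png')['frame'];a=snap('side','side7.png')['frame']
o=np.zeros((600,800,3),'u1')
o[:400,:640]=c
o[402:600,:396]=cv2.resize(a[185:284,260:458],(396,198),interpolation=2)
cv2.imwrite('pics/v14.png',o[:,:,::-1])
E
```

```text
[0.60217709 0.23043717 0.18933768] [1.79958794e+02 5.18000187e-02 3.28817565e-01] 0.04341321693100183
```

View pics/v14.png

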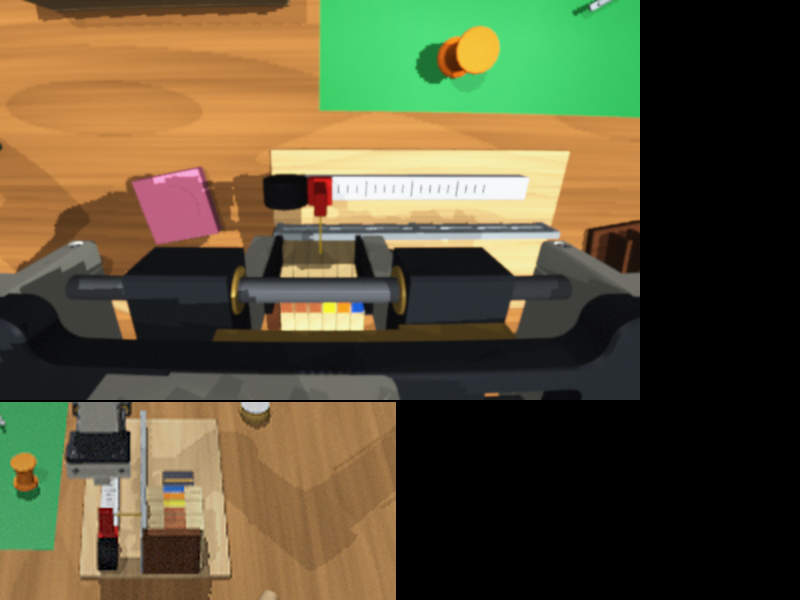

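The tab is at (319,210) between the fingers. The black housing ends at about x = 308, next to the tab's base. The pack is flush in both views.

```bash
python3 - <<'E'
from h import *
c=load('w10.png')
for z in (.02,.04,.06,.085):
  print(z,[(atz(c,uv,z)*1000).round(0)[:2].tolist() for uv in [(264,180),(308,178),(306,206),(313,214),(326,214),(319,205)]])
t=load('top0.png')
for z in (.02,.04,.06): print(z,[(atz(t,uv,z)*1000).round(0)[:2].tolist() for uv in [(235,180),(235,190),(251,185)]])
E
```

```text
0.02 [[606.0, 290.0], [608.0, 242.0], [576.0, 244.0], [566.0, 237.0], [566.0, 222.0], [577.0, 230.0]]
0.04 [[611.0, 286.0], [613.0, 241.0], [583.0, 244.0], [574.0, 236.0], [574.0, 222.0], [584.0, 230.0]]
0.06 [[616.0, 283.0], [618.0, 241.0], [590.0, 243.0], [582.0, 236.0], [582.0, 223.0], [591.0, 230.0]]
0.085 [[623.0, 278.0], [625.0, 240.0], [599.0, 242.0], [592.0, 236.0], [592.0, 224.0], [600.0, 230.0]]
0.02 [[613.0, 291.0], [586.0, 290.0], [600.0, 248.0]]
0.04 [[610.0, 286.0], [583.0, 285.0], [597.0, 244.0]]
0.06 [[606.0, 282.0], [580.0, 280.0], [594.0, 240.0]]
```

>>> carry_out(
  commands=[0,0,-0.9,0,0,0,0,-0.9,0,0,0,0,-0.9,0,0,0,0,-0.15,0,0,0,0,0,0,0,0,0,0,0,1,0,0,0,0,1,0,0,0,0,1],
)

```text
time_s: 37.3
tcp_pos: [0.6021, 0.2309, 0.0784]
eef_rot: [-179.9, -0.1, 0.4]
contact_force: [0.7, -0.0, 0.1]
gripper_width: 0.0251
```

>>> carry_out(
  commands=[0,0,0,0,1,0,0,0,0,1,0,0,0,0,1],
)

```text
time_s: 37.6
tcp_pos: [0.6017, 0.229, 0.0775]
eef_rot: [179.9, -0.0, 0.4]
contact_force: [0.2, -6.8, 5.6]
gripper_width: 0.0116
```

>>> carry_out(
  commands=[0,-0.3,0,0,1,0,-0.3,0,0,1,0,-0.3,0,0,1,0,-0.3,0,0,1,0,-0.3,0,0,1,0,-0.14,0,0,1,0,0,0,0,1,0,0,0,0,1],
)

```text
time_s: 38.4
tcp_pos: [0.6022, 0.1651, 0.0775]
eef_rot: [-179.9, -0.1, 0.4]
contact_force: [-1.5, 3.9, 5.7]
gripper_width: 0.0118
```

```bash
python3 - <<'E'
from h import *
s=telemetry.get_state();print(s['tcp_pos'],s['eef_rot'],s['gripper_width'],s['contact_force'])
c=wsnap('w11.png')['frame'];a=snap('side','side8.png')['frame']
o=np.zeros((600,800,3),'u1')
o[:300,:640]=c[:300]
o[302:600,:596]=cv2.resize(a[185:284,260:458],(596,298),interpolation=2)
cv2.imwrite('pics/v15.png',o[:,:,::-1])
E
```

```text
[0.60216422 0.16505261 0.07750194] [-1.79938112e+02 -1.04020141e-01  3.75009315e-01] 0.011838817929295089 [-1.49593189  3.8868984   5.72821406]
```

View pics/v15.png

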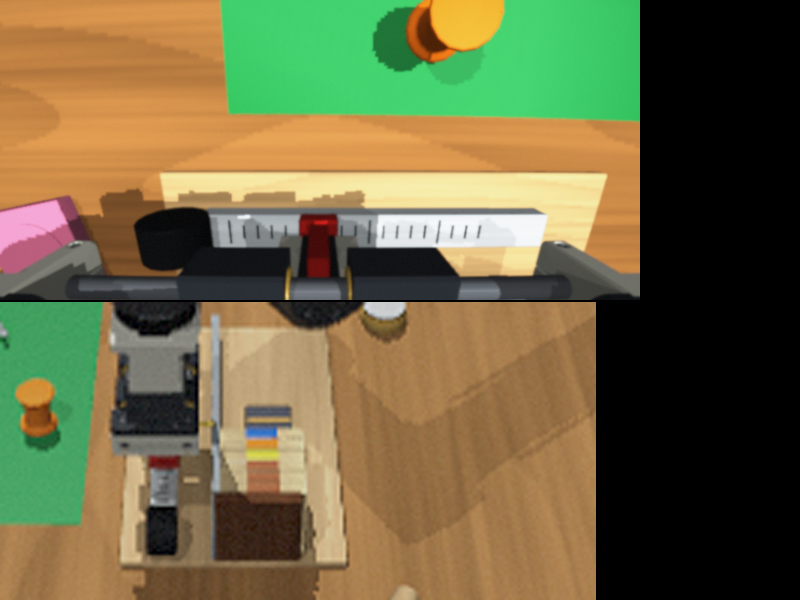

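The pointer tip at (205,423) is nearly level with the brass line at (268,420). A quick numeric check, then hold.

```bash
python3 - <<'E'
from h import *
c=load('side8.png');f=lambda u,v,z:(atz(c,(260+u/3.01-.3,185+(v-302)/3.01-.3),z)*1000).round(1)
print(f(208,423,.067),f(208,423,.076),f(268,420,.076),f(268,408,.076))
E
```

```text
[554.9 154.9  67. ] [554.8 164.   76. ] [496.4 159.8  76. ] [496.1 143.   76. ]
```

>>> carry_out(
  commands=[0,-0.03,0,0,1,0,0,0,0,1,0,0,0,0,1,0,0,0,0,1,0,0,0,0,1,0,0,0,0,1,0,0,0,0,1,0,0,0,0,1],
)

```text
time_s: 39.3
tcp_pos: [0.6022, 0.1642, 0.0775]
eef_rot: [-179.9, -0.1, 0.4]
contact_force: [-1.3, 4.2, 7.2]
gripper_width: 0.0118
```

>>> carry_out(
  commands=[0,0,0,0,1,0,0,0,0,1,0,0,0,0,1,0,0,0,0,1,0,0,0,0,1],
)

```text
time_s: 39.8
tcp_pos: [0.6022, 0.1642, 0.0775]
eef_rot: [-179.9, -0.1, 0.4]
contact_force: [-0.4, 4.3, 5.7]
gripper_width: 0.0117
```

Within about 4 mm. As insurance I'll also hold 2.5 mm further out before returning.

>>> carry_out(
  commands=[0,-0.06,0,0,1,0,0,0,0,1,0,0,0,0,1,0,0,0,0,1,0,0,0,0,1,0,0,0,0,1,0,0,0,0,1,0,0,0,0,1],
)

```text
time_s: 40.6
tcp_pos: [0.6022, 0.1618, 0.0775]
eef_rot: [-179.9, -0.1, 0.4]
contact_force: [-1.9, 3.0, 6.5]
gripper_width: 0.0118
```

>>> carry_out(
  commands=[0,0.3,0,0,1,0,0.3,0,0,1,0,0.3,0,0,1,0,0.3,0,0,1,0,0.3,0,0,1,0,0.15,0,0,1,0,0,0,0,1],
)

```text
time_s: 41.3
tcp_pos: [0.6018, 0.2282, 0.0775]
eef_rot: [-180.0, -0.1, 0.4]
contact_force: [-3.0, 3.5, 8.3]
gripper_width: 0.0119
```

>>> carry_out(
  commands=[0,0,0,0,0.5,0,0,0,0,0.3,0,0,0,0,0.3,0,0,0.5,0,0.3,0,0,1,0,0.3,0,0,1,0,0.3,0,0,1,0,0.3,0,0,0,0,0.3],
)

```text
time_s: 42.1
tcp_pos: [0.6041, 0.2279, 0.2231]
eef_rot: [-179.8, -0.5, 0.4]
contact_force: [0.6, 0.0, -0.2]
gripper_width: 0.0307
```

```bash
python3 - <<'E'
from h import *
s=telemetry.get_state();print(s['tcp_pos'],s['contact_force'])
c=wsnap('w12.png')['frame'];a=snap('side','side9.png')['frame']
o=np.zeros((600,800,3),'u1')
o[:200,:640]=c[130:330]
o[202:600,:796]=cv2.resize(a[185:284,260:458],(796,398),interpolation=2)
cv2.imwrite('pics/v16.png',o[:,:,::-1])
E
```

```text
[0.60413522 0.22793869 0.22305086] [ 0.57853611  0.01400771 -0.1904606 ]
```

View pics/v16.png

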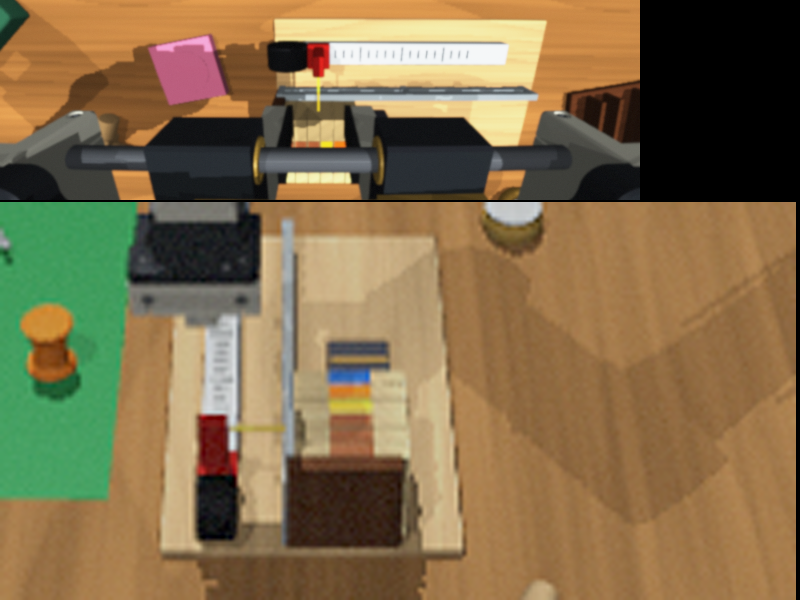

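The gauge is home, and the pack and block look tight. One numeric check of the gap between block and front board, then hand in.

```bash
python3 - <<'E'
from h import *
c=load('side9.png');f=lambda u,v,z:(atz(c,(260+u/4.02-.4,185+(v-202)/4.02-.4),z)*1000).round(1)
print('block line',f(358,358,.076),'block edges',f(358,343,.076),f(358,368,.076),'blue top front',f(310,371,.088),'back stop top',f(350,457,.091), 'board +x edges',f(293,380,.088),f(293,440,.088),'-x',f(406,385,.088),f(408,440,.088),'pointer',f(260,428,.067),f(260,428,.076))
im=c['frame'][185:284,260:458].astype(int)
print([tuple(im[r,88]) for r in range(33,52)])
E
```

```text
block line [496.6 157.8  76. ] block edges [496.3 142.   76. ] [496.9 168.1  76. ] blue top front [531.7 183.4  88. ] back stop top [504.8 269.6  91. ] board +x edges [543.9 192.5  88. ] [543.7 251.   88. ] -x [463.7 197.5  88. ] [464.5 250.9  88. ] pointer [567.2 219.6  67. ] [567.  228.2  76. ]
[(np.int64(181), np.int64(153), np.int64(114)), (np.int64(139), np.int64(120), np.int64(95)), (np.int64(73), np.int64(75), np.int64(81)), (np.int64(79), np.int64(79), np.int64(86)), (np.int64(75), np.int64(75), np.int64(85)), (np.int64(137), np.int64(114), np.int64(83)), (np.int64(163), np.int64(133), np.int64(74)), (np.int64(82), np.int64(76), np.int64(77)), (np.int64(75), np.int64(81), np.int64(105)), (np.int64(60), np.int64(99), np.int64(163)), (np.int64(50), np.int64(112), np.int64(195)), (np.int64(91), np.int64(128), np.int64(187)), (np.int64(175), np.int64(144), np.int64(141)), (np.int64(210), np.int64(139), np.int64(44)), (np.int64(207), np.int64(140), np.int64(49)), (np.int64(193), np.int64(148), np.int64(64)), (np.int64(181), np.int64(170), np.int64(66)), (np.int64(207), np.int64(187), np.int64(67)), (np.int64(201), np.int64(181), np.int64(75))]
```

```bash
python3 -c "
from plant import r
print(r.close_job())"
```

```text
the job is handed in; nothing more can be done
None
```

I filed the three spares that were present (yellow, orange, blue) into the rack in front of the leaning boards. With the block I pushed the whole row upright against the backstop until it stopped at about 20 N. I then pressed the boards' near edges square to the fence, and both presses stopped at the same position (TCP x 0.453). I drew the gauge out about 65 mm to the brass line and held it for just over 1 s there, then 0.8 s about 2.5 mm further out. I then took it back home, let go and handed the job in at about 42 s.

The last pictures show the boards upright and packed, with their far edges at x≈0.544 against the fence, which I put at about 0.543. The block stands against the blue board and the gauge is home, with no bystander seen moved.

- **Block position:** the checks disagreed a little. The side camera put the brass line at y≈0.158–0.160, while the arm released the block at 0.1638. If the camera is right, the pointer was about 4–6 mm off the line at the first hold and 2–4 mm at the second. The gap to the front board could then be about 4 mm, still inside the 6 mm limits. One side-camera pixel is about 4 mm.
- **Knocked block:** the block was moved about 25 mm during the run, so I measured it again before picking it up.

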